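Lock the stop screw of a board-test jig with its jam nut

TASK

Lock the test jig's stop screw at its present setting: set the loose holding key fully down over the screw's square head, its arm just to the left of the upright stop post as seen from the screw, so that the post keeps the screw from turning (beyond the key's small slack). Then swing the jam nut's lever clockwise (seen from above) by its upright pin until you feel the nut come up hard, and nip it tight with a firm push of about 13 N at the pin, not much harder. Let go, leave the key on the screw, and do not disturb the other things on the bench.

Things in the scene. Friction and masses are not known exactly. Their poses are not given: they have to be found in the camera images.
- jig: Fixed aluminium base 200 x 170 x 14 mm of a board-test jig (jig x -80 to +120, y -85 to +85 mm). Origin on the bench, on the vertical axis of the stop screw; x points from the screw to the stop-post end, z up. On it: a 64 mm square block with a round boss to 54 mm height at the origin, the stop post, and at y +60 mm a low (30 mm) board nest.
- head_top (a point): Top centre of the stop screw's square head, 104 mm above the bench on the jig's axis. The head is a steel square 16 x 16 mm, 20 mm tall (heights 84 to 104 mm, top 3 mm tapered to lead in), its sides along the jig's x and y axes to within 0.06 rad. The screw below is 16 mm round.
- post_top (a point): Top centre of the fixed steel stop post, 12 mm diameter, upright from the plate to 104 mm height, at x +85, y -16 mm of the jig.
- screw (a joint): Turn of the stop screw, rad, positive clockwise from above; within 0.05 of 0 at the start (the setting to keep); over 0.42 either way loses it. It turns at 0.12 N m, so unless held it turns along with the nut, whose drag is greater. With the key on, it turns up to about 0.28 before the key's arm rests on the post.
- pin_top (a point): Top centre of the upright round steel pin on the end of the jam nut's lever: 12 mm diameter, heights 60 to 130 mm, 70 mm from the screw axis. It starts on the side of the screw away from the stop post (near the jig's -x, mostly turned towards -y) and travels clockwise from above, through -x towards +y.
- clamp (a joint): Tightness of the jam nut, rad of wind-up: near 0 while loose; once the nut is up hard it winds at 12 N m per rad above 0.4 N m (0.043 is 0.9 N m, 13 N at the pin). Friction keeps up to 0.033 of it on letting go. Above 0.02 is tight; above 0.07 (1.24 N m, 17.7 N at the pin) is overtightened. Pulling back loosens it.
- key_grip (a point): Centre of the grip tab of the loose dark steel holding key (about 140 g), on the socket axis, 38 mm above its underside. Tab: 12 mm thick along key y (pinch it so), 32 mm long along key x, 24 to 52 mm above the underside. Below it the 34 x 34 x 24 mm socket block. A 10 x 10 mm arm at the very bottom reaches along key +x to 112 mm from the axis. Starts standing on the bench, socket down.
- key_socket (a point): Roof centre of the key's square socket, 16 mm above the key's underside, below the tab; socket 18 x 18 mm, 16 mm deep, small chamfer. With the key fully down this point meets the head's top and the underside is 88 mm above the bench; the arm (key +x) then lies along the jig's +x, its right-hand side 5 mm from the post.
- adapter: Bystander: black power adapter brick 95 x 50 x 32 mm on the bench, origin under its centre. It and the key lie on either side of the jig, and may change places.
- phone: Bystander: dark flat phone 150 x 72 x 9 mm, origin under its centre.
- driver: Bystander: screwdriver lying on the bench beyond the jig.
- nut_center (a point): Centre of the hexagonal jam nut on the screw axis, 65 mm high: 39 mm across corners, heights 57 to 73 mm; a 10 mm round lever bar goes from it to the pin at 65 mm height. It runs with a drag of 0.45 N m (6 to 7 N at the pin) and comes up hard after 0.5 to 1.3 rad of turn relative to the screw: where cannot be seen, only felt as the force rises.
There are look-alikes about, which are no part of the job. Leave any green or turquoise look-alike of the part that bears key_grip alone.

How it is judged:
On the way, in this order (a step that is already met when the one before it is completed fails the run):
1. the key is fully down over the screw's square head, its arm beside the post (horizontal distance between key_socket and head_top below 0.004 m and distance between key_socket and head_top below 0.005 m and x of post_top in the frame of key_socket above 0.06 m and y of post_top in the frame of key_socket below -0.006 m), for 0.2 s.
2. the jam nut is tight (value of joint clamp above 0.02 rad), for 0.2 s.
At the end, for the whole second after the job is handed in: The jam nut is tight (tightness above 0.02 rad of wind-up), the screw is within 0.42 rad of its mark, and the key is still fully down on the screw's head (socket roof within 5 mm of the head's top, 4 mm sideways) (value of joint clamp above 0.02 rad and value of joint screw between -0.42 and 0.42 rad and horizontal distance between key_socket and head_top below 0.004 m and distance between key_socket and head_top below 0.005 m); the robot touches nothing.
It fails at once if the screw turns more than 0.42 rad: the setting is lost (value of joint screw above 0.42 rad or value of joint screw below -0.42 rad).
It fails at once if the nut is overtightened (wind-up above 0.07 rad) (value of joint clamp above 0.07 rad).
It fails at once if a bystander is moved by more than 30 mm (distance of any of adapter, phone, driver from where it was at the start of the episode above 0.03 m).
It also fails if it takes over 70 s, if anything falls off the work surface, if the arm or the gripper's body presses on something with over 40 N, if the wrist force passes 120 N, or if a joint passes its speed limit or range.

ROBOT

A 6-joint arm with a two-finger parallel gripper is mounted at the origin on the work surface. World frame = base frame: x ahead of the robot, y to its left, z up, the work surface at z = 0. Lengths are in m, angles in rad, forces in N, time in s.
With the tool pointing down it reaches from about 0.3 to 0.75 m from the base axis. Payload 8.5 kg.
Tool frame: the origin (TCP) lies midway between the tips of the shut fingers; the grasp point (between the pads) lies 19 mm behind it (grasp_offset is the distance from the TCP to the grasp point, in m); z points along the fingers, y is the direction in which the jaws open and shut (so a half turn about z gives the same grasp; the last joint's range is limited). The gripper opens to 88 mm and grips with 3 to 60 N. Pads are 18 mm wide; open, the fingers measure 123 mm over their backs; the gripper's body (75 mm by 187 mm) begins 45 mm behind the grasp point.
Start: joints at [-1.395, 0.381, 1.297, -0, 1.464, -0.215], TCP at [0.21, -0.509, 0.239] pointing down, gripper open.
Joint ranges: [-3.11, 3.11], [-0.89, 2.33], [0.22, 2.48], [-1.42, 4.56], [0.17, 2.85], [-2.88, 2.88]. Speed limits (rad/s): [2.39, 2.39, 3.14, 3.14, 3.14, 3.14].

INTERFACE

Orientations are given as a rotation vector (axis times angle).
In Python, from station import goto, servo_line, movej, set_gripper, sleep, ik, observe, grab_frame, calibration, IKError, hand_in, grasp_offset gives the robot as it stands. Calls block until the motion is done:
- goto(position, orientation): joint-space move of the TCP to a pose.
- servo_line(position, speed=0.15, orientation=None, f_stop=None): straight line of the TCP; orientation=None keeps the orientation; speed is the mean speed in m/s. With f_stop (N) it stops when the force on the tool has changed by that much, and returns True; else False.
- movej(angles): joint-space move.
- set_gripper(opening): finger opening in m; the grip force is fixed at half the most; returns when the fingers have stopped.
- sleep(seconds).
- ik(position, orientation): joint angles nearest the present ones, or None.
- observe(): the state.
- grab_frame(name): name is "scene" or "top"; returns the picture (420x560x3 uint8, blue, green, red); there is no depth.
- calibration(name): a dict with "camera_matrix" (3x3 intrinsics, pixels), "view" (4x4, takes a point from world to camera coordinates). Camera axes: x right, y down, z forward; pixel columns grow to the right and rows downward; lengths in m; the calibration is good to about 2 mm. A picture is of the moment at which its call begins. calibration takes no time and is no camera call.
A pose or a line that the arm cannot do raises IKError and nothing moves.
- hand_in(): hands the job in, once; it reports no verdict.
The state is a dict: "t": time; "joint_pos": joint angles; "dq": joint speeds; "joint_torque": joint torques, N m; "ee_pos": TCP position; "tcp_rot": TCP orientation; "force": force on the tool from outside, world axes, zero at the start; "wrist_torque": the same for the moment, N m; "width": finger opening in m.
Only numpy, scipy, OpenCV 4.12 (cv2) and the standard library are available. Lean on these libraries where they do the work, as an engineer would, in place of code of your own. Each camera call takes 0.05 s, during which the arm holds its last target.

## Working session

There is one attempt and no reset: what is moved stays moved. The work goes in short steps, each a Python script; the robot and the scene stay as the last script left them, time stands still between calls to the robot, and variables do not carry over. Pictures are saved under pics/ and viewed, and the job is handed in when it is done.

```bash
mkdir -p pics; ls; python3 - <<'E'
from station import *
import cv2,numpy as np
for n in("scene","top"):
    f=grab_frame(n); cv2.imwrite(f"pics/{n}0.png",f)
    c=calibration(n); print(n,np.round(c["camera_matrix"],1).tolist(),np.round(c["view"],4).tolist())
o=observe();print(o, grasp_offset)
E
```

```text
pics
scene [[382.6, 0.0, 269.7], [0.0, 382.6, 215.0], [0.0, 0.0, 1.0]] [[-0.273, 0.962, -0.0088, 0.1328], [0.5855, 0.1589, -0.7949, -0.201], [-0.7633, -0.2222, -0.6067, 1.192], [0.0, 0.0, 0.0, 1.0]]
top [[485.0, 0.0, 274.6], [0.0, 485.0, 209.7], [0.0, 0.0, 1.0]] [[0.0159, -0.9999, 0.0049, 0.0059], [-0.9978, -0.0162, -0.0648, 0.475], [0.0649, -0.0039, -0.9979, 1.2894], [0.0, 0.0, 0.0, 1.0]]
{'t': 0.1, 'joint_pos': array([-1.39534212e+00,  3.81144668e-01,  1.29812393e+00,  2.58454169e-05,
        1.46358762e+00, -2.15313935e-01]), 'dq': array([-8.65205117e-05, -1.98614953e-03, -2.59023660e-03,  3.72394115e-04,
        1.95483949e-04, -8.18223931e-04]), 'joint_torque': array([ 4.07222760e-03, -4.38650072e+01, -2.24909002e+01,  7.14940927e-02,
        3.42336344e-02, -6.65336961e-05]), 'ee_pos': array([ 0.20944975, -0.50830697,  0.23821148]), 'tcp_rot': array([-3.08058020e+00, -6.09669750e-01, -7.98760082e-05]), 'force': array([ 0.41346903, -0.08993746, -0.12516664]), 'wrist_torque': array([ 0.01961068, -0.00929147, -0.01919519]), 'width': 0.08823032414176675} 0.0187
```

View pics/scene0.png

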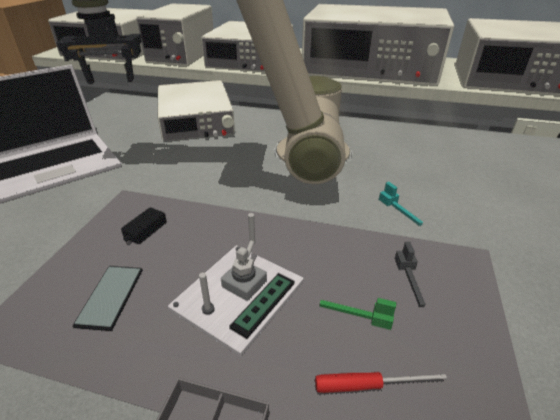

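View pics/top0.png

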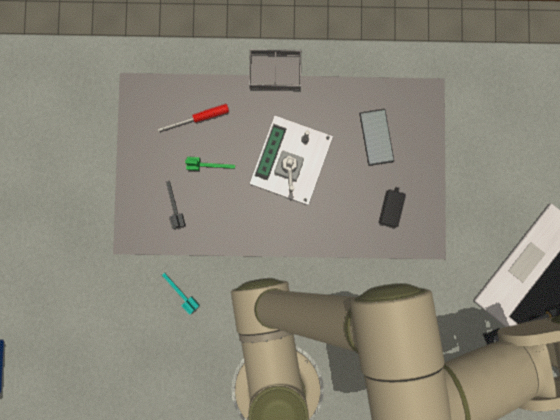

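The scene picture shows three keys: turquoise (390,195), green (384,312) and dark (407,262; top view 177,220). Only the dark one fits "dark steel", so that is the key. The jig is at about (240,285) in scene and (290,160) in top. I'll enlarge these to confirm.

```bash
python3 - <<'E'
import cv2,numpy as np
s=cv2.imread("pics/scene0.png");t=cv2.imread("pics/top0.png")
r=lambda im,x0,y0,x1,y1,k:cv2.resize(im[y0:y1,x0:x1],None,fx=k,fy=k,interpolation=cv2.INTER_CUBIC)
cv2.imwrite("pics/c_jig_s.png",r(s,165,205,310,350,4))
cv2.imwrite("pics/c_jig_t.png",r(t,240,105,345,215,5))
a=r(s,370,230,450,310,5);b=r(t,140,170,220,250,5);cv2.imwrite("pics/c_key.png",np.hstack([a,b]))
E
```

```text
(no output)
```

View pics/c_jig_s.png

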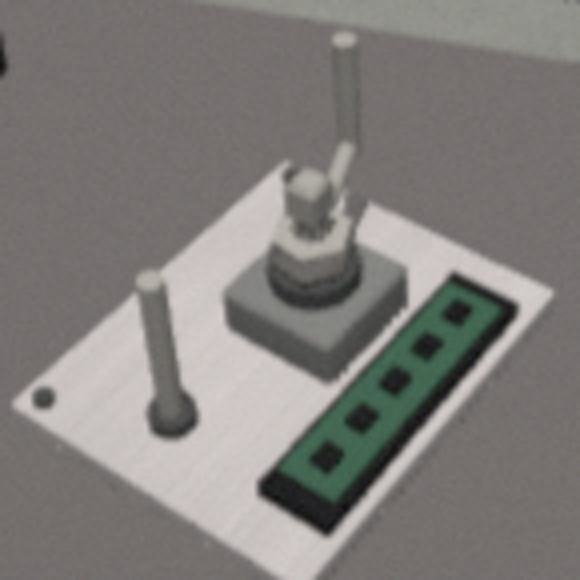

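View pics/c_jig_t.png

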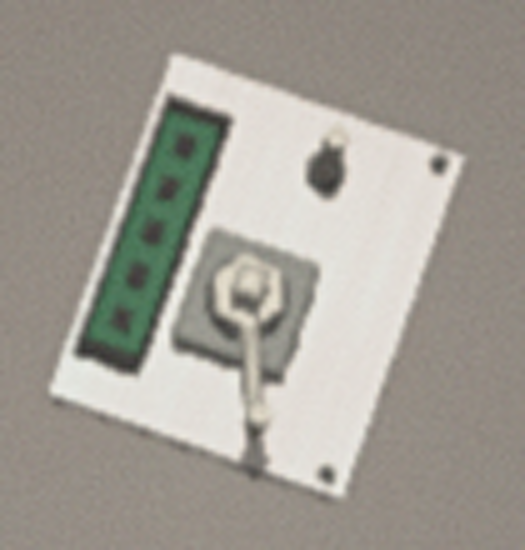

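View pics/c_key.png

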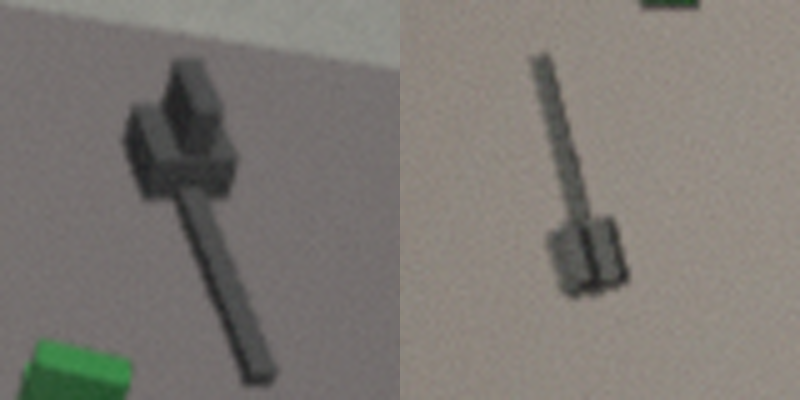

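The crop confirms the dark key, with its tab along the arm. Next I'll fit the poses.

```bash
cat > h.py <<'E'
from station import *
import cv2,numpy as np
from scipy.optimize import least_squares
from scipy.spatial.transform import Rotation as R
C={n:calibration(n) for n in("scene","top")}
def proj(n,P):
    c=C[n];p=np.atleast_2d(P)@c["view"][:3,:3].T+c["view"][:3,3]
    q=p@c["camera_matrix"].T; return q[:,:2]/q[:,2:]
def T(pose,P):
    x,y,a=pose;P=np.atleast_2d(np.array(P,float));c,s=np.cos(a),np.sin(a)
    return np.c_[x+c*P[:,0]-s*P[:,1],y+s*P[:,0]+c*P[:,1],P[:,2]]
def fit(pts,x0):
    # pts: list (cam,local(mm),px)
    f=lambda v:np.concatenate([(proj(n,T(v,np.array(l)/1e3))[0]-px) for n,l,px in pts])
    r=least_squares(f,x0,loss='soft_l1'); return r.x,f(r.x).reshape(-1,2)
E
python3 - <<'E'
from h import *
t=lambda x,y:np.array([x,y])/5+[240,105]-.4
s=lambda x,y:np.array([x,y])/4+[165,205]-.4
J=[("top",(120,85,14),t(172,53)),("top",(120,-85,14),t(466,155)),("top",(-80,-85,14),t(343,497)),("top",(-80,85,14),t(50,395)),
("top",(0,0,104),t(249,280)),("top",(85,-16,104),t(338,137)),
("scene",(-80,85,14),s(552,292)),("scene",(-80,-85,14),s(287,162)),("scene",(120,-85,14),s(12,405)),
("scene",(0,0,104),s(309,180)),("scene",(85,-16,104),s(150,278))]
for sub in (J,J[:6],J[6:]):
    v,r=fit(sub,[.5,0,0.]); print(np.round(v,4));print(np.round(r,2).tolist())
v,_=fit(J,[.5,0,0.])
f=lambda a:np.concatenate([proj(n,T(v,[[.07*np.cos(a[0]),.07*np.sin(a[0]),.13]]))[0]-p for n,p in(("top",t(259,411)),("scene",s(344,38)))])
r=least_squares(f,[-2.8]);print("pin",r.x,r.fun)
# key
t=lambda x,y:np.array([x-400,y])/5+[140,170]-.4
s=lambda x,y:np.array([x,y])/5+[370,230]-.4
K=[("top",(112,0,10),t(541,57)),("top",(-17,17,24),t(563,297)),("top",(-17,-17,24),t(629,281)),("top",(17,-17,24),t(609,217)),("top",(17,17,24),t(547,235)),
("scene",(112,5,10),s(273,370)),("scene",(112,-5,10),s(243,376)),("scene",(-17,-17,24),s(132,104)),("scene",(17,-17,24),s(152,160)),("scene",(17,17,24),s(237,155)),("scene",(16,6,52),s(218,97)),("scene",(-16,-6,52),s(173,62)),("scene",(-16,6,52),s(202,62)),("scene",(16,-6,52),s(187,98))]
for sub in (K,K[:5],K[5:]):
    v,r=fit(sub,[.4,.25,0.]); print(np.round(v,4));print(np.round(r,2).tolist())
E
```

```text
[ 0.5938 -0.0211 -0.33  ]
[[-0.44, -0.61], [-0.48, -0.08], [-0.48, 0.45], [-1.14, -0.44], [-0.18, 0.03], [-0.74, -0.51], [0.66, -0.75], [-0.96, -0.86], [-1.29, -0.9], [-0.6, -0.48], [-0.27, 0.15]]
[ 0.5932 -0.0228 -0.3262]
[[-0.04, -0.35], [-0.01, -0.03], [0.27, 0.59], [-0.48, -0.08], [0.46, 0.26], [-0.21, -0.35]]
[ 0.5948 -0.0197 -0.3324]
[[1.31, -0.14], [-0.36, -0.46], [-0.87, -0.45], [-0.02, 0.03], [0.21, 0.68]]
pin [-2.74375142] [-0.28060467  0.23133397 -0.23299167  0.02551497]
[0.4411 0.2754 0.2701]
[[-0.51, -0.24], [-0.73, -0.69], [-1.52, -0.7], [-0.58, -0.23], [-0.57, -0.63], [-0.42, -0.45], [0.08, -1.64], [-0.81, -0.81], [-0.49, -0.49], [-0.44, 0.48], [0.77, 1.42], [-0.81, -2.31], [-0.66, -2.32], [0.82, 1.23]]
[0.4398 0.2732 0.2782]
[[-0.02, 0.32], [0.16, -0.17], [-0.65, -0.28], [0.19, 0.22], [0.22, -0.08]]
[0.4425 0.2761 0.2649]
[[-0.33, 0.23], [0.16, -0.99], [-0.45, -0.33], [-0.21, 0.02], [-0.11, 1.05], [1.1, 1.96], [-0.43, -1.82], [-0.27, -1.81], [1.14, 1.76]]
```

```bash
cat >> h.py <<'E'
def ori(psi): return (R.from_euler('z',psi)*R.from_euler('x',np.pi)).as_rotvec()
def save(tag,x0=0,y0=0,x1=560,y1=420,k=1,cams=("scene","top")):
    for n in cams:
        f=grab_frame(n); cv2.imwrite(f"pics/{tag}_{n}.png",f)
def crop(tag,boxes,k,out):
    ims=[]
    for n,(x,y,w,hh) in boxes.items():
        f=cv2.imread(f"pics/{tag}_{n}.png"); ims.append(cv2.resize(f[y:y+hh,x:x+w],None,fx=k,fy=k,interpolation=cv2.INTER_CUBIC))
    cv2.imwrite(f"pics/{out}.png",np.hstack(ims))
def st(m=""):
    o=observe(); print(m,"t",round(o["t"],2),"p",np.round(o["ee_pos"],4),"F",np.round(o["force"],2),"M",np.round(o["wrist_torque"],3),"w",round(o["width"],4),"j",np.round(o["joint_pos"],2)); return o
E
python3 - <<'E'
from h import *
kx,ky,ka=.4411,.2752,.271
q=ori(ka+np.pi)
print(ik([kx,ky,.15],q),ik([.5938,-.0211,.2],ori(-.33+np.pi)))
set_gripper(.05)
goto([kx,ky,.13],q); st("above")
save("k1"); crop("k1",{"scene":(350,190,120,120),"top":(120,150,120,120)},3,"k1c")
E
```

```text
[ 0.3298331   0.41356235  1.52365517  0.          1.20437514 -1.51196322] [-0.2345843   0.48668943  1.23560042  0.          1.4193028  -1.47538062]
above t 3.71 p [0.4415 0.2747 0.1301] F [-0.08 -0.59 -0.06] M [ 0.098 -0.192 -0.014] w 0.0503 j [ 0.33  0.44  1.55 -0.    1.15 -1.51]
```

View pics/k1c.png

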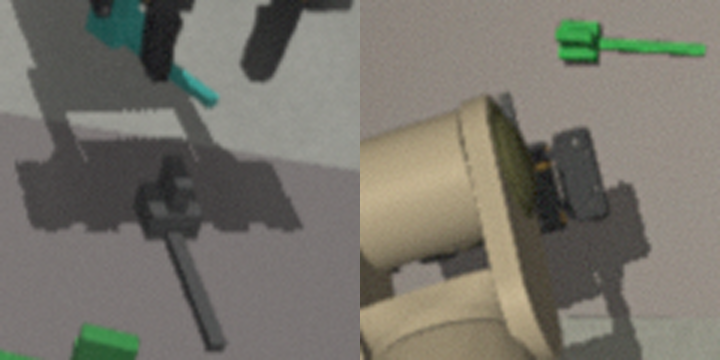

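The key's tab, at crop (175,180), lies below and between the open fingers at (160,75) and (262,78). I'll go down with a contact stop and grip.

```bash
python3 - <<'E'
from h import *
kx,ky,ka=.4411,.2752,.271
print(servo_line([kx,ky,.028],speed=.06,f_stop=5)); st("down")
set_gripper(0.0); st("grip")
save("k2"); crop("k2",{"scene":(350,190,120,120),"top":(120,150,120,120)},3,"k2c")
E
```

```text
False
down t 5.66 p [0.4412 0.2753 0.0282] F [-0.04 -0.19  0.53] M [ 0.046 -0.12  -0.043] w 0.0502 j [ 0.33  0.59  1.66  0.    0.9  -1.51]
grip t 6.32 p [0.441  0.2752 0.0279] F [-0.03 -0.61 -1.06] M [ 0.092 -0.16  -0.005] w 0.0115 j [ 0.33  0.59  1.66 -0.    0.9  -1.51]
```

View pics/k2c.png

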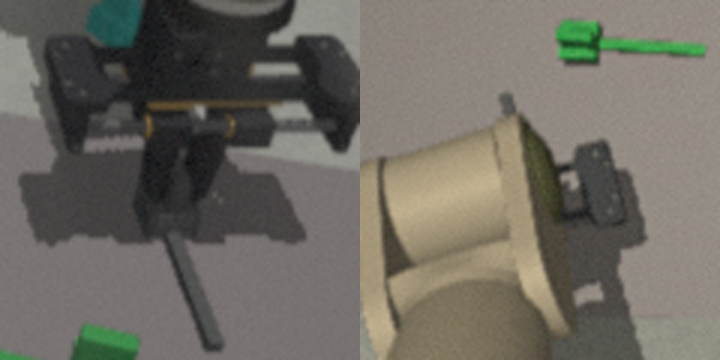

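```bash
python3 - <<'E'
from h import *
kx,ky,ka=.4411,.2752,.271
servo_line([kx,ky,.21],speed=.12); st("lift")
goto([.5938,-.0211,.21],ori(-.33+np.pi))
servo_line([.5938,-.0211,.160],speed=.1); st("hover")
save("k3"); crop("k3",{"scene":(170,150,150,150),"top":(230,95,110,150)},3,"k3c")
E
```

```text
lift t 8.08 p [0.4409 0.2751 0.2094] F [ 0.23 -0.46 -1.38] M [ 0.058 -0.105  0.037] w 0.0116 j [ 0.33  0.35  1.43  0.    1.36 -1.51]
hover t 9.99 p [ 0.5941 -0.0208  0.1605] F [ 0.35  0.25 -1.2 ] M [ 0.066 -0.114 -0.015] w 0.0118 j [-0.23  0.52  1.3  -0.    1.32 -1.48]
```

View pics/k3c.png

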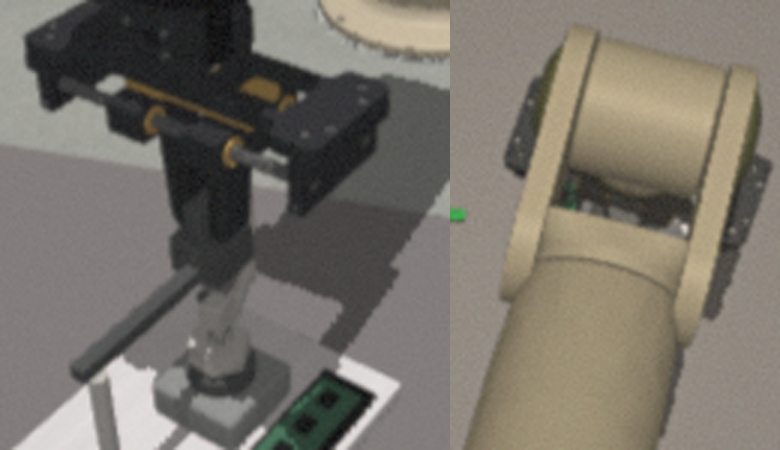

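```bash
python3 - <<'E'
from h import *
f=cv2.imread("pics/k3_scene.png")[205:285,185:285].astype(float)
f=np.clip((f/255)**.6*255*1.1,0,255).astype(np.uint8)
cv2.imwrite("pics/k3z.png",cv2.resize(f,None,fx=8,fy=8,interpolation=cv2.INTER_CUBIC)[:600])
f=cv2.imread("pics/scene0.png")[205:285,185:285]
cv2.imwrite("pics/s0z.png",cv2.resize(f,None,fx=7.5,fy=7.5,interpolation=cv2.INTER_CUBIC))
E
```

```text
(no output)
```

View pics/k3z.png

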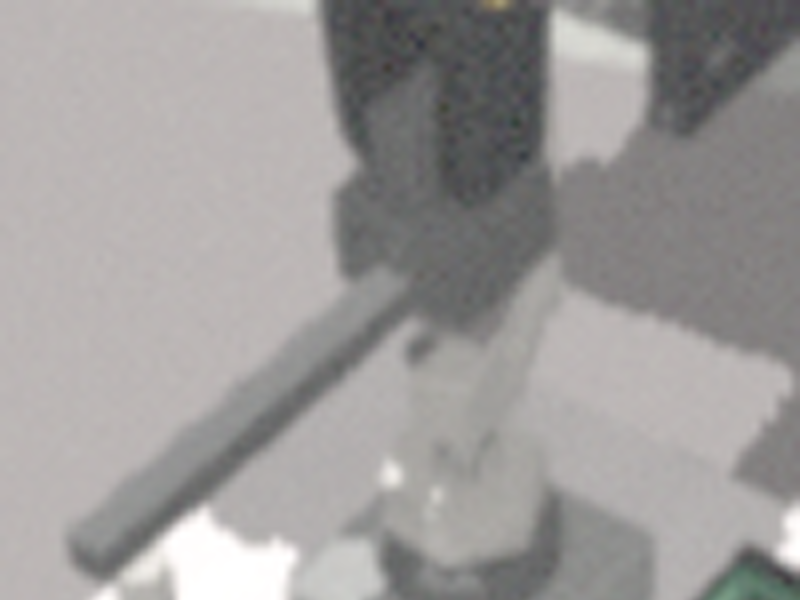

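View pics/s0z.png

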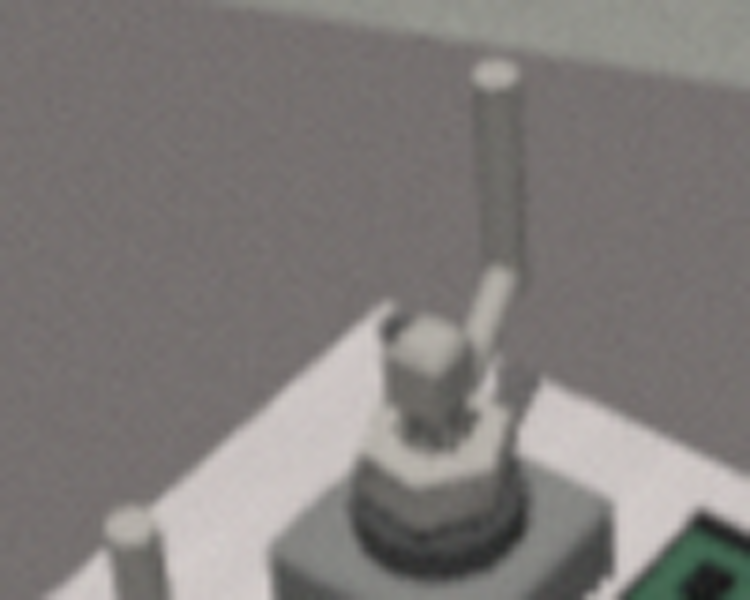

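```bash
cat >> h.py <<'E'
def box(x0,x1,y0,y1,z0,z1):
    P=np.array([[x,y,z] for x in(x0,x1) for y in(y0,y1) for z in(z0,z1)],float)
    return P,[(0,1),(2,3),(4,5),(6,7),(0,2),(1,3),(4,6),(5,7),(0,4),(1,5),(2,6),(3,7)]
def wire(img,n,pose,boxes,k,off,col):
    for b in boxes:
        P,E=box(*b);q=proj(n,T(pose,P/1e3)); q=(q-off+.5)*k
        for a,c in E: cv2.line(img,tuple(int(v) for v in q[a]),tuple(int(v) for v in q[c]),col,1,cv2.LINE_AA)
def keyb(z): return [(-17,17,-17,17,z,z+24),(-16,16,-6,6,z+24,z+52),(17,112,-5,5,z,z+10)]
HEAD=[(-8,8,-8,8,84,101)]
E
python3 - <<'E'
from h import *
c=lambda x,y:np.array([x,y])/8+[185,205]-.5
z=132.6
K=[("scene",(112,-5,z+10),c(68,535)),("scene",(112,-5,z),c(72,560)),("scene",(112,5,z),c(97,578)),
("scene",(17,-17,z+24),c(338,190)),("scene",(17,-17,z),c(340,278)),("scene",(-17,17,z+24),c(553,165)),("scene",(-17,17,z),c(553,260)),("scene",(17,17,z),c(462,332))]
v,r=fit(K,[.594,-.02,-.33]);print(np.round(v,4));print(np.round(r,2).tolist())
im=cv2.imread("pics/k3z.png")
wire(im,"scene",v,keyb(z),8,np.array([185,205]),(0,0,255));cv2.imwrite("pics/k3w.png",im)
d=lambda x,y:np.array([x,y])/7.5+[185,205]-.5
H=[("scene",(8,-8,97),d(385,355)),("scene",(-8,8,97),d(471,352)),("scene",(0,0,104),d(431,340)),("scene",(85,-16,104),d(133,522))]
u,r=fit(H,[.594,-.02,-.33]);print(np.round(u,4));print(np.round(r,2).tolist())
im=cv2.imread("pics/s0z.png")
wire(im,"scene",u,HEAD+[(79,91,-22,-10,14,104)],7.5,np.array([185,205]),(0,0,255));
wire(im,"scene",[.5948,-.0197,-.3324],HEAD+[(79,91,-22,-10,14,104)],7.5,np.array([185,205]),(255,0,0));cv2.imwrite("pics/s0w.png",im)
E
```

```text
[ 0.5947 -0.02   -0.3386]
[[-0.88, -0.93], [-0.53, 0.52], [1.06, 0.98], [-0.94, -0.06], [-0.09, -0.28], [0.47, -0.17], [0.94, -1.29], [0.12, 0.52]]
[ 0.5936 -0.0204 -0.3354]
[[-0.25, 0.98], [0.86, -0.19], [-0.29, -0.7], [-0.12, 0.02]]
```

View pics/k3w.png

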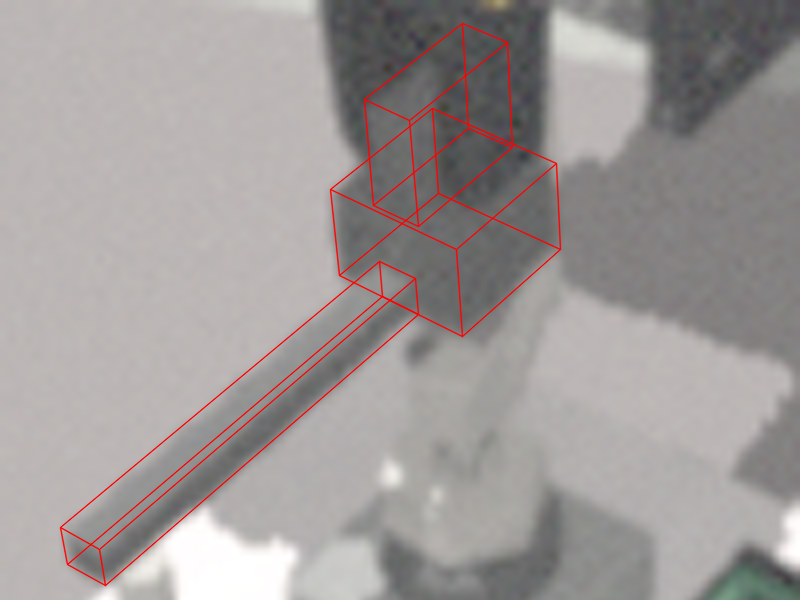

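View pics/s0w.png

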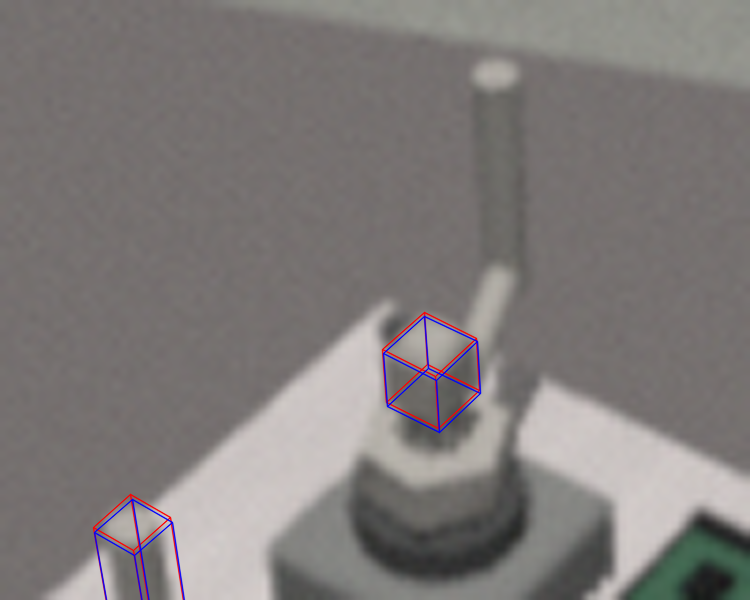

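Key and head agree to under 1 mm in the same camera, so I'll lower it with a force stop. Fully down means TCP z of about 0.116.

```bash
python3 - <<'E'
from h import *
q=ori(-.335+np.pi)
x,y=.5936,-.0211
servo_line([x,y,.138],speed=.06,orientation=q); st("pre")
print(servo_line([x,y,.1155],speed=.012,f_stop=6)); st("down")
E
```

```text
pre t 10.61 p [ 0.5936 -0.0211  0.1377] F [-0.08 -0.12 -1.75] M [ 0.042 -0.152  0.06 ] w 0.0119 j [-0.23  0.54  1.33 -0.    1.27 -1.47]
False
down t 12.63 p [ 0.5936 -0.0211  0.1157] F [-0.67 -0.48  0.76] M [0.024 0.014 0.033] w 0.0119 j [-0.23  0.57  1.36 -0.    1.22 -1.47]
```

```bash
python3 - <<'E'
from h import *
x,y=.5936,-.0211
print(servo_line([x,y,.1130],speed=.008,f_stop=8)); st("seat")
save("k4"); 
set_gripper(.04); st("open")
servo_line([x,y,.19],speed=.12); st("up")
save("k5"); crop("k5",{"scene":(165,190,150,150),"top":(230,95,110,150)},3,"k5c")
E
```

```text
True
seat t 12.85 p [ 0.5936 -0.0211  0.1156] F [-1.27 -0.28  3.94] M [0.074 0.095 0.042] w 0.0116 j [-0.23  0.57  1.36 -0.    1.22 -1.47]
open t 13.53 p [ 0.5933 -0.021   0.1149] F [-0.51 -0.33 -0.07] M [ 0.038 -0.202 -0.01 ] w 0.0402 j [-0.23  0.57  1.36 -0.    1.22 -1.47]
up t 14.31 p [ 0.5933 -0.021   0.1893] F [-0.31 -0.41 -0.32] M [-0.021 -0.161 -0.009] w 0.0403 j [-0.23  0.5   1.25 -0.    1.4  -1.47]
```

View pics/k5c.png

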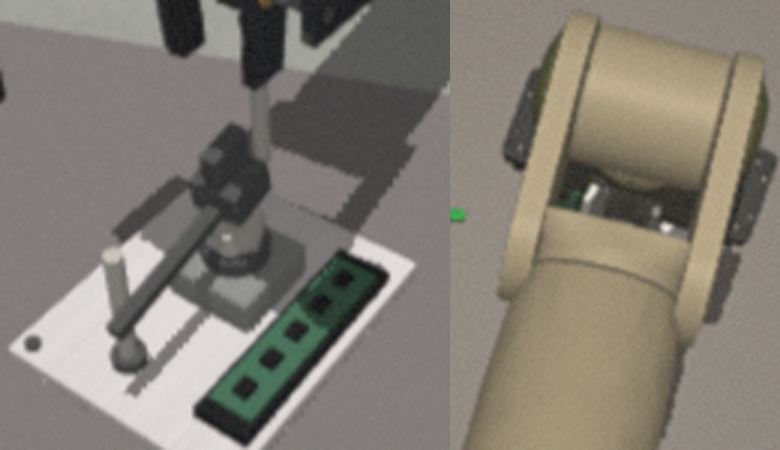

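The key is seated: TCP z is 0.1156 as predicted, and the arm runs just left of the post in scene crop (115,325)–(210,215). I'm moving on to the pin.

```bash
cat >> h.py <<'E'
A=np.array([.5934,-.0212])
def pp(th,z): return [A[0]+.07*np.cos(th),A[1]+.07*np.sin(th),z]
def tg(th): return np.array([np.sin(th),-np.cos(th),0])
E
python3 - <<'E'
from h import *
th=-3.077
for d in (0,.5,1,1.7): print(np.round(ik(pp(th-d,.095),ori(th-d+2*np.pi)),2))
set_gripper(.034)
goto(pp(th,.19),ori(th+2*np.pi)); st("over pin")
save("p1"); crop("p1",{"scene":(165,170,150,150),"top":(230,95,110,150)},3,"p1c")
E
```

```text
[-0.28  0.49  1.58  0.    1.07 -1.91]
[-0.21  0.5   1.57  0.    1.08 -1.34]
[-0.15  0.53  1.5   0.    1.11 -0.79]
[-0.12  0.6   1.36 -0.    1.18 -0.05]
over pin t 15.21 p [ 0.5242 -0.0259  0.1904] F [0.19 0.16 0.77] M [-0.004 -0.171 -0.015] w 0.0338 j [-0.28  0.38  1.45  0.    1.31 -1.91]
```

View pics/p1c.png

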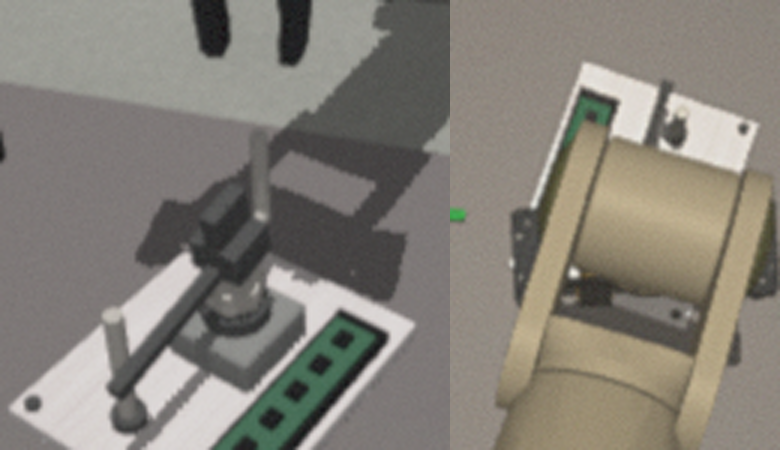

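Both fingertips, at crop (212,50) and (292,60), straddle the pin at (258,130). The key is on and its arm is to the right of the post in this view. I'll check the seating with an overlay, then go down.

```bash
python3 - <<'E'
from h import *
off=np.array([185,205]);k=8
im=cv2.imread("pics/p1_scene.png")[205:305,185:285]
im=cv2.resize(im,None,fx=6,fy=6,interpolation=cv2.INTER_CUBIC);im=np.clip((im/255.)**.6*270,0,255).astype(np.uint8)
wire(im,"scene",[.5942,-.0200,-.337],keyb(88),6,off,(0,0,255));cv2.imwrite("pics/p1w.png",im)
th=-3.077
print(servo_line(pp(th,.095),speed=.06,f_stop=4)); st("down")
set_gripper(.020); st("narrow")
save("p2"); crop("p2",{"scene":(165,170,150,150)},4,"p2c")
E
```

```text
False
down t 17.04 p [ 0.5237 -0.0257  0.0953] F [ 0.03 -0.07  0.07] M [ 0.06  -0.15   0.082] w 0.0341 j [-0.28  0.49  1.58  0.    1.07 -1.91]
narrow t 17.45 p [ 0.5236 -0.0257  0.0951] F [-0.08 -0.01  0.73] M [ 0.105 -0.153 -0.02 ] w 0.0201 j [-0.28  0.49  1.58  0.    1.07 -1.91]
```

View pics/p1w.png

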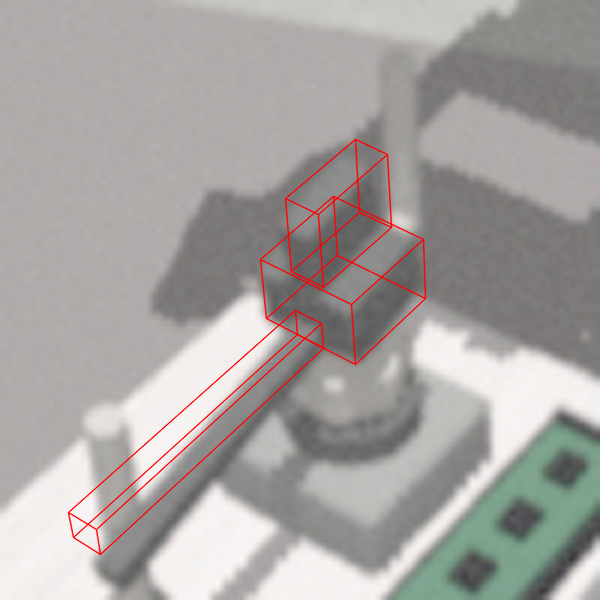

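View pics/p2c.png

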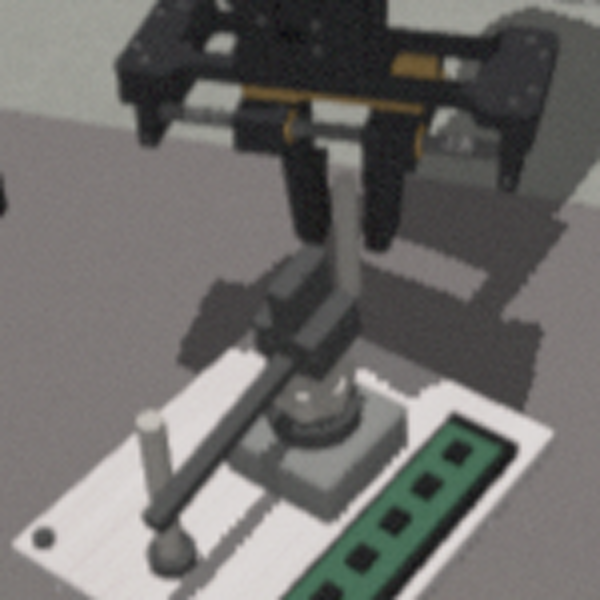

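The overlay shows the arm's tip about 5 px lower than nominal. That could be yaw or tilt within the slack, or the key not fully seated, so I'll check it before pushing.

```bash
python3 - <<'E'
from h import *
for tag,y0,x0 in(("p1",222,195),("k4",222,195)):
    im=cv2.imread(f"pics/{tag}_scene.png")[y0:y0+85,x0:x0+75]
    im=cv2.resize(im,None,fx=7,fy=7,interpolation=cv2.INTER_CUBIC);im=np.clip((im/255.)**.55*270,0,255).astype(np.uint8)
    cv2.imwrite(f"pics/{tag}zz.png",im)
E
```

```text
(no output)
```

View pics/p1zz.png

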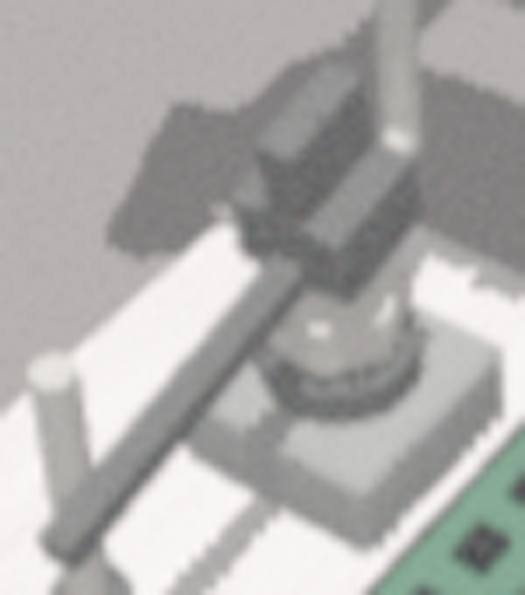

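View pics/k4zz.png

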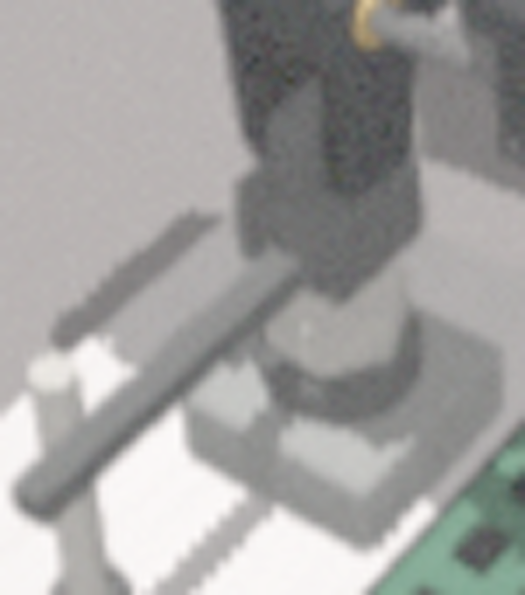

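```bash
python3 - <<'E'
from h import *
def run(pts,z0=88):
    L=np.array([p[0] for p in pts],float);px=np.array([p[1] for p in pts],float)/7+[195,222]-.5
    def f(v):
        rot=R.from_euler('ZYX',[v[2],v[4],v[5]])  # yaw, pitch(+ = nose down), roll
        P=rot.apply(L/1e3)+[v[0],v[1],v[3]]
        return (proj("scene",P)-px).ravel()
    r=least_squares(f,[.594,-.02,-.335,.088,0,0],loss='soft_l1')
    rot=R.from_euler('ZYX',[r.x[2],r.x[4],r.x[5]])
    print(np.round(r.x,4),"rms",np.sqrt((r.fun**2).mean()),"socket",np.round(rot.apply([0,0,.016])+[r.x[0],r.x[1],r.x[3]],4)); print(np.round(f(r.x),1).reshape(-1,2).tolist())
run([((112,-5,10),(42,538)),((112,-5,0),(52,555)),((112,5,0),(80,567)),((16,-6,52),(262,155)),((17,17,0),(348,297)),((17,17,24),(325,248)),((-17,17,24),(412,172)),((17,-17,0),(248,257)),((-17,17,0),(417,215)),((16,6,52),(287,165)),((-16,-6,52),(332,70)),((-16,6,52),(362,80))])
E
```

```text
[ 0.5763 -0.0276 -0.3123  0.0717  0.1991 -0.0627] rms 0.8263962869923007 socket [ 0.5796 -0.0276  0.0874]
[[0.1, -1.0], [-0.1, -0.5], [0.4, 0.5], [-1.6, -0.5], [-0.1, 1.7], [1.6, 1.2], [-0.0, -1.2], [-0.6, -0.3], [0.5, 0.3], [0.3, 0.8], [-1.0, -0.8], [0.2, 0.4]]
```

```bash
python3 - <<'E'
from h import *
pts=[((112,-5,10),(42,538)),((112,-5,0),(52,555)),((112,5,0),(80,567)),((16,-6,52),(262,155)),((17,17,0),(348,297)),((17,17,24),(325,248)),((-17,17,24),(412,172)),((17,-17,0),(248,257)),((-17,17,0),(417,215)),((16,6,52),(287,165)),((-16,-6,52),(332,70)),((-16,6,52),(362,80))]
L=np.array([p[0] for p in pts],float);px=np.array([p[1] for p in pts],float)/7+[195,222]-.5
def f(v):
    rot=R.from_euler('ZYX',[v[2],v[4],v[5]])
    P=rot.apply((L-[0,0,16])/1e3)+[v[0],v[1],v[3]]
    return np.r_[(proj("scene",P)-px).ravel()/1.0,(v[0]-.594)/.0015,(v[1]+.0202)/.0015]
r=least_squares(f,[.594,-.02,-.335,.104,0,0],loss='soft_l1')
print("socket x y yaw z pitch roll",np.round(r.x,4));print(np.round(f(r.x)[:-2],1).reshape(-1,2).tolist())
E
```

```text
socket x y yaw z pitch roll [ 0.5932 -0.0216 -0.2985  0.1015  0.1829 -0.0665]
[[-0.5, 0.2], [-0.8, 0.8], [-0.1, 1.8], [-1.3, -1.3], [0.3, 1.9], [2.2, 1.1], [0.7, -1.7], [-0.8, -0.3], [1.0, 0.2], [0.9, 0.1], [-0.5, -1.7], [0.9, -0.5]]
```

The fit puts the socket roof at about 0.102–0.104, so it is down. The key just leans about 0.15 rad nose-down in its slack, and the arm is still below the post top and left of it. Now I'll push the pin.

```bash
cat > push.py <<'E'
from h import *
import json
def ft(th,F0): 
    return float(np.mean([-(observe()["force"]-F0)@tg(th) for _ in range(3)]))
E
python3 - <<'E'
from push import *
th=-3.077
F0=np.mean([observe()["force"] for _ in range(5)],axis=0)
json.dump(F0.tolist(),open("F0.json","w"))
log=[]
t0=observe()["t"]
while th>-3.077-.75:
    th-=2.1/70
    s=servo_line(pp(th,.095),speed=.02,orientation=ori(th+2*np.pi),f_stop=8)
    f=ft(th,F0); log.append((round(th+3.077,3),round(f,1)))
    if f>8.6 or s: break
print(log); st("end"); print(observe()["t"]-t0)
save("q1"); crop("q1",{"scene":(165,170,150,150)},4,"q1c")
E
```

```text
[(-0.03, -1.5), (-0.06, -0.2), (-0.09, -0.4), (-0.12, -1.4), (-0.15, -1.3), (-0.18, -0.1), (-0.21, -0.1), (-0.24, -0.0), (-0.27, 1.1), (-0.3, 2.5), (-0.33, 4.7), (-0.36, 3.9), (-0.39, 4.1), (-0.42, 5.1), (-0.45, 4.6), (-0.48, 4.7), (-0.51, 4.1), (-0.54, 5.0), (-0.57, 3.8), (-0.6, 5.3), (-0.63, 5.5), (-0.66, 4.4), (-0.69, 5.6), (-0.72, 4.7), (-0.75, 5.3), (-0.78, 5.2)]
end t 24.27 p [0.5399 0.0245 0.0948] F [-2.29 -6.47 -0.15] M [-0.828  0.322 -0.014] w 0.0199 j [-0.17  0.51  1.54 -0.    1.09 -1.03]
6.7166999999999994
```

View pics/q1c.png

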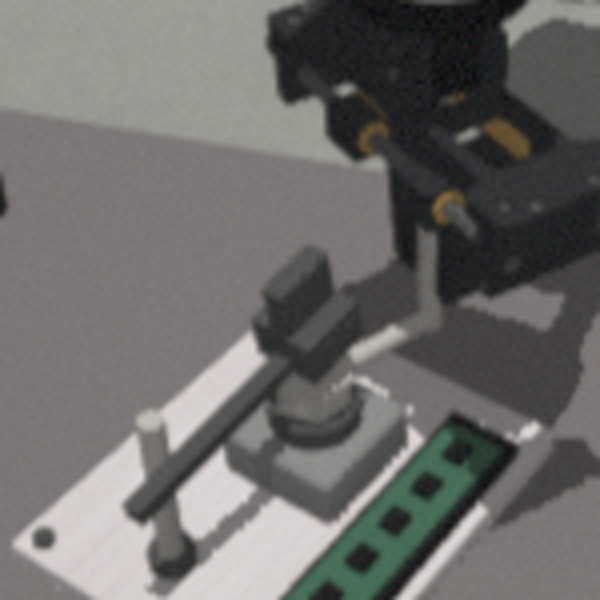

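The nut is now running at its steady drag of about 5–6 N. The key arm rests on the post, at crop (145,500), and the key is still down. I'll keep going until it comes up hard.

```bash
python3 - <<'E'
from push import *
F0=np.array(json.load(open("F0.json"))); print(F0)
th=-3.077-.78
log=[];t0=observe()["t"]
while th>-3.077-1.75:
    th-=1.6/70
    s=servo_line(pp(th,.095),speed=.02,orientation=ori(th+2*np.pi),f_stop=8)
    f=np.mean([ft(th,F0),ft(th,F0)]); log.append((round(th+3.077,3),round(f,1)))
    if s: break
    if f>7.6: 
        f=np.mean([ft(th,F0) for _ in range(6)])
        if f>7.2: break
print(log); o=st("end"); print(observe()["t"]-t0, th, f)
d=np.array(o["ee_pos"][:2])-A; print(np.hypot(*d), np.arctan2(d[1],d[0])-2*np.pi)
E
```

```text
[-0.69222601 -1.03755186 -0.03640939]
[(-0.803, np.float64(4.8)), (-0.826, np.float64(5.2)), (-0.849, np.float64(4.5)), (-0.871, np.float64(4.5)), (-0.894, np.float64(4.8)), (-0.917, np.float64(4.5)), (-0.94, np.float64(4.5)), (-0.963, np.float64(4.1)), (-0.986, np.float64(4.6)), (-1.009, np.float64(5.1)), (-1.031, np.float64(5.1)), (-1.054, np.float64(3.7)), (-1.077, np.float64(5.7)), (-1.1, np.float64(4.3)), (-1.123, np.float64(5.4)), (-1.146, np.float64(6.7)), (-1.169, np.float64(7.6))]
end t 28.62 p [0.5602 0.0411 0.0945] F [-6.71 -5.98  2.52] M [-0.877  0.922  0.014] w 0.0204 j [-0.14  0.55  1.47 -0.    1.13 -0.6 ]
4.25 -4.245571428571431 7.602413912439573
0.07060370879284729 -4.222653540738657
```

With the raw zero the drag plateau is about 6.1 N, as expected. My tare was about 1.2 N off, so I'll use raw forces. The nut has come up hard at about 1.13 rad, so I'll nip it in small steps to about 13 N.

```bash
python3 - <<'E'
from push import *
def raw(th,n=6):
    v=[]
    for _ in range(n):
        v.append(-observe()["force"]@tg(th)); sleep(.04)
    return np.mean(v)
th=-4.2456
print(raw(th))
log=[]
for i in range(14):
    th-=.45/70
    servo_line(pp(th,.095),speed=.01,orientation=ori(th+2*np.pi))
    f=raw(th,5); o=observe();d=o["ee_pos"][:2]-A
    log.append((round(th,4),round(f,2),round(np.arctan2(d[1],d[0])-2*np.pi,4)))
    if f>12.6: break
for l in log: print(l)
st("end")
E
```

```text
8.582507736398824
(-4.252, np.float64(9.39), np.float64(-4.2272))
(-4.2585, np.float64(9.42), np.float64(-4.2323))
(-4.2649, np.float64(9.51), np.float64(-4.2389))
(-4.2713, np.float64(9.73), np.float64(-4.244))
(-4.2777, np.float64(9.82), np.float64(-4.2496))
(-4.2842, np.float64(10.29), np.float64(-4.255))
(-4.2906, np.float64(9.91), np.float64(-4.2617))
(-4.297, np.float64(10.14), np.float64(-4.2668))
(-4.3035, np.float64(10.72), np.float64(-4.2721))
(-4.3099, np.float64(10.96), np.float64(-4.2775))
(-4.3163, np.float64(11.14), np.float64(-4.2827))
(-4.3227, np.float64(11.7), np.float64(-4.288))
(-4.3292, np.float64(12.04), np.float64(-4.2931))
(-4.3356, np.float64(12.74), np.float64(-4.2989))
end t 35.28 p [0.565  0.0435 0.0943] F [-10.51  -6.43   2.21] M [-1.121  1.605 -0.014] w 0.0204 j [-0.13  0.55  1.46 -0.    1.14 -0.51]
```

The force rises more softly than 12 N m/rad, so something else is giving. I'll look before going on.

```bash
python3 - <<'E'
from h import *
save("r1"); crop("r1",{"scene":(165,170,150,150)},4,"r1c")
for tag in("q1","r1"):
    im=cv2.imread(f"pics/{tag}_scene.png")[222:222+85,195:195+55]
    cv2.imwrite(f"pics/{tag}zz.png",cv2.resize(im,None,fx=7,fy=7,interpolation=cv2.INTER_CUBIC))
cv2.imwrite("pics/cmp.png",np.hstack([cv2.imread("pics/q1zz.png"),cv2.imread("pics/r1zz.png")]))
E
```

```text
(no output)
```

View pics/r1c.png

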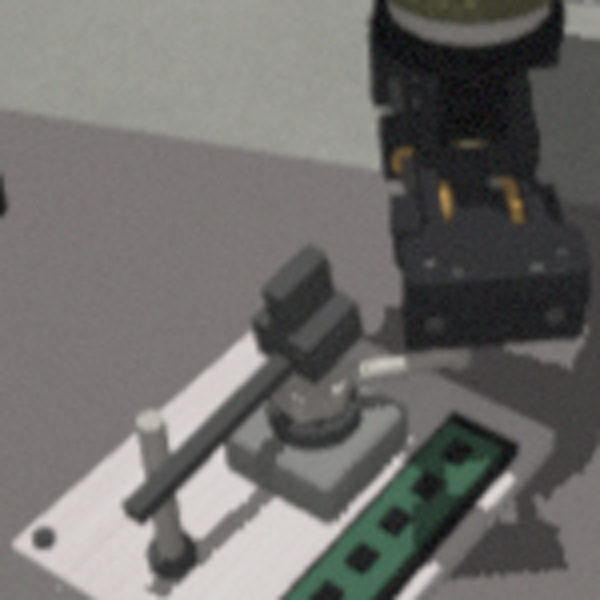

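View pics/cmp.png

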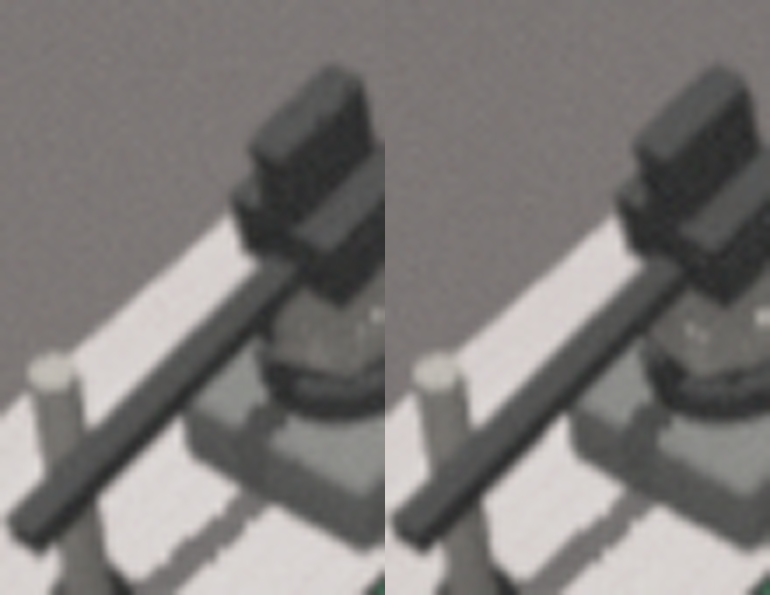

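```bash
python3 - <<'E'
from h import *
im=cv2.imread("pics/r1_scene.png")[235:285,240:310];k=11
im=cv2.resize(im,None,fx=k,fy=k,interpolation=cv2.INTER_CUBIC);im=np.clip((im/255.)**.6*270,0,255).astype(np.uint8)
Ac=np.array([.5942,-.0202])
for a,c in((-4.15,(0,0,255)),(-4.25,(0,255,0)),(-4.35,(255,0,0))):
    P=np.array([[Ac[0]+r*np.cos(a),Ac[1]+r*np.sin(a),.065] for r in(.0,.07)])
    q=(proj("scene",P)-[240,235]+.5)*k
    cv2.line(im,tuple(q[0].astype(int).tolist()),tuple(q[1].astype(int).tolist()),c,1,cv2.LINE_AA)
cv2.imwrite("pics/r1lev.png",im)
E
```

```text
(no output)
```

View pics/r1lev.png

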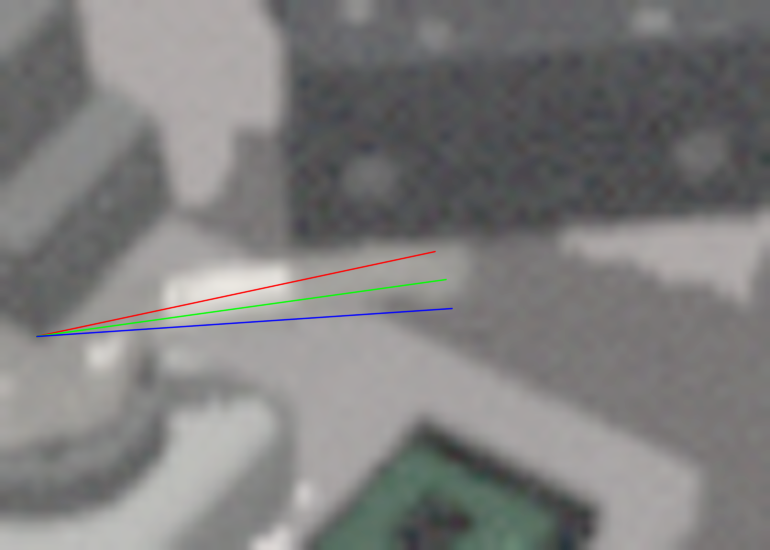

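The lever is at about −4.18 rad and the TCP at −4.30. The difference is gap plus finger compliance, which explains the soft rise. The key hasn't moved since the earlier frame, so the force reading is the right guide. One more nip to about 13 N, then back off and lift.

```bash
python3 - <<'E'
from push import *
def raw(th,n=6):
    v=[]
    for _ in range(n):
        v.append(-observe()["force"]@tg(th)); sleep(.04)
    return np.mean(v)
th=-4.3356
f=raw(th,8);print(f)
while f<13.0:
    th-=.4/70
    servo_line(pp(th,.095),speed=.01,orientation=ori(th+2*np.pi)); f=raw(th,6); print(round(th,4),round(f,2))
pk=th
log=[]
while th<pk+.3:
    th+=1.0/70
    servo_line(pp(th,.095),speed=.03,orientation=ori(th+2*np.pi)); f=raw(th,3); log.append((round(th-pk,3),round(f,2)))
    if f<.8: break
print(log)
th+=2.0/70
servo_line(pp(th,.095),speed=.03,orientation=ori(th+2*np.pi)); print(raw(th,5)); st("free")
json.dump(th,open("th.json","w"))
save("s1")
E
```

```text
12.378134965437315
-4.3413 12.47
-4.347 12.54
-4.3527 12.7
-4.3585 12.74
-4.3642 13.29
[(0.014, np.float64(11.96)), (0.029, np.float64(10.22)), (0.043, np.float64(9.23)), (0.057, np.float64(7.48)), (0.071, np.float64(7.03)), (0.086, np.float64(5.41)), (0.1, np.float64(5.21)), (0.114, np.float64(4.03)), (0.129, np.float64(2.93)), (0.143, np.float64(2.06)), (0.157, np.float64(1.43)), (0.171, np.float64(0.68))]
0.04440674521064196
free t 43.17 p [0.557  0.0386 0.095 ] F [-0.74 -0.59 -0.63] M [-0.01  -0.101  0.022] w 0.0199 j [-0.14  0.54  1.49  0.    1.12 -0.69]
```

```bash
python3 - <<'E'
from h import *
th=json=None
import json
th=json.load(open("th.json"))
print(servo_line(pp(th,.2),speed=.08,f_stop=3)); st("up")
save("u0")
goto([.40,-.30,.30],ori(np.pi-.3)); st("away")
save("u1"); crop("u1",{"scene":(165,190,150,150),"top":(230,95,110,150)},3,"u1c")
E
```

```text
False
up t 44.73 p [0.5568 0.0385 0.1995] F [-0.26 -0.59  0.35] M [ 0.009 -0.135 -0.008] w 0.0203 j [-0.14  0.43  1.34 -0.    1.37 -0.69]
away t 46.27 p [ 0.4003 -0.2995  0.2998] F [-0.1   0.12 -0.32] M [ 0.042 -0.134 -0.015] w 0.02 j [-0.88  0.25  1.31  0.    1.58 -2.15]
```

View pics/u1c.png

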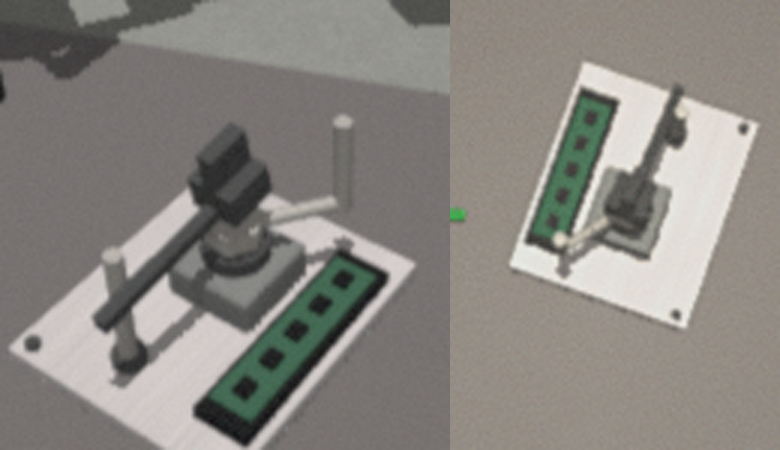

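View pics/u1_top.png

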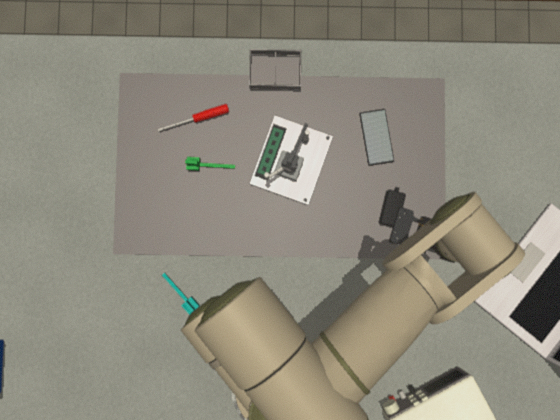

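The key is on the head, with its arm against the post at scene crop (105,320). The lever stays swung over, and the adapter, phone and driver are where they started. One last check on how far down the key sits.

```bash
python3 - <<'E'
from h import *
ims=[]
for n,(x,y) in {"scene":(190,222),"top":(270,115)}.items():
    w,hh=(75,85) if n=="scene" else (45,85)
    im=cv2.imread(f"pics/u1_{n}.png")[y:y+hh,x:x+w]
    im=cv2.resize(im,None,fx=6.5,fy=6.5,interpolation=cv2.INTER_CUBIC);ims.append(np.clip((im/255.)**.55*270,0,255).astype(np.uint8))
cv2.imwrite("pics/u1z.png",np.hstack(ims))
E
```

```text
(no output)
```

View pics/u1z.png

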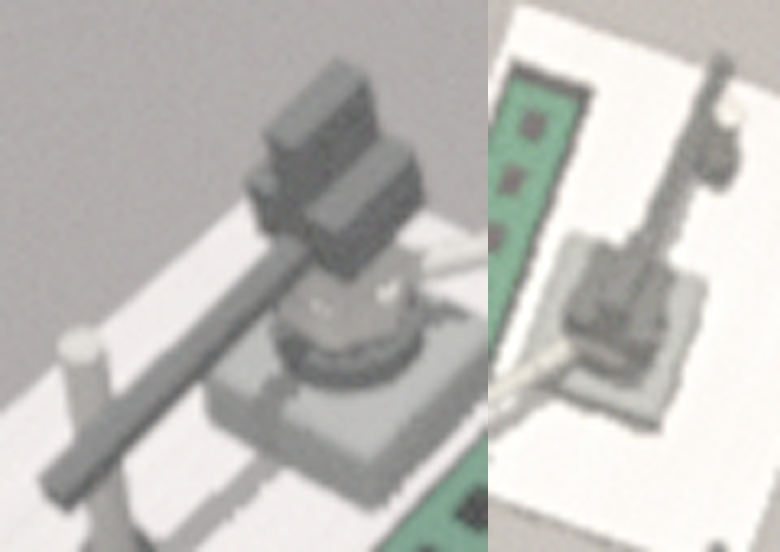

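```bash
python3 - <<'E'
from h import *
pts=[((112,-5,10),(40,480)),((112,5,10),(68,494)),((112,5,0),(72,510)),((16,-6,52),(265,133)),((16,6,52),(292,148)),((-16,-6,52),(340,58)),((-16,6,52),(368,70)),((17,17,0),(345,278)),((17,17,24),(330,232)),((-17,17,24),(412,148)),((-17,17,0),(422,200)),((17,-17,0),(262,232))]
L=np.array([p[0] for p in pts],float);px=np.array([p[1] for p in pts],float)/6.5+[190,222]-.5
for sg in (.0006,.0015):
    def f(v):
        rot=R.from_euler('ZYX',[v[2],v[4],v[5]])
        P=rot.apply((L-[0,0,16])/1e3)+[v[0],v[1],v[3]]
        return np.r_[(proj("scene",P)-px).ravel(),(v[0]-.594)/sg,(v[1]+.0202)/sg]
    r=least_squares(f,[.594,-.02,-.335,.104,0,0],loss='soft_l1')
    print("socket x y yaw z pitch roll",np.round(r.x,4));print(np.round(f(r.x)[:-2],1).reshape(-1,2).tolist())
E
```

```text
socket x y yaw z pitch roll [ 0.5941 -0.0208 -0.4148  0.1043  0.2065 -0.0548]
[[-0.4, -0.4], [-0.5, 0.6], [0.2, 1.1], [-1.0, -0.8], [0.1, 0.1], [-0.1, -1.4], [0.8, -0.2], [1.0, 1.1], [1.2, 0.3], [1.3, 0.2], [1.4, 0.2], [-0.3, -0.9]]
socket x y yaw z pitch roll [ 0.5937 -0.0219 -0.3971  0.1037  0.1927 -0.065 ]
[[-0.4, -0.3], [-0.5, 0.6], [0.2, 1.2], [-1.0, -0.8], [0.1, 0.1], [-0.3, -1.3], [0.6, -0.2], [0.5, 1.1], [1.0, 0.3], [0.9, 0.2], [0.8, 0.2], [-0.9, -0.8]]
```

```bash
python3 -c "
from h import *
st(); print(hand_in())"
```

```text
t 46.38 p [ 0.4004 -0.2994  0.2998] F [ 0.29 -0.09  0.11] M [ 0.025 -0.109 -0.051] w 0.0202 j [-0.88  0.25  1.31  0.    1.58 -2.15]
the job is handed in; nothing more can be done
None
```

I set the dark key down over the screw's head with its arm just left of the post. I then swung the lever clockwise by the pin until the nut came up hard, and nipped it to about 13.3 N. I backed off, lifted clear and handed in at 46.4 s.

**Last checks**
- **Key:** the final camera fit puts the socket roof at about 0.104 m, within about 2 mm of the head's top. The arm rests on the post.
- **Bystanders and robot:** the adapter, phone and driver showed no visible shift. The robot was clear with no contact force.

**What disagreed or could not be confirmed**
- **Key tilt:** once released, the key leans about 0.2 rad nose-down by the fit. I expected up to about 0.15 rad from the socket slack, so the fit may be a little off.
- **Force zero:** my first force tare was about 1.2 N off. I went by the raw force instead, whose running drag of about 6.1 N matched the expected 6 to 7 N.
- **Soft force rise:** the force built up more gently than the nut's stiffness would give. The key had not moved in the picture, so I put it down to finger compliance.
- **Tightness and screw angle:** neither can be read directly. I infer the tightness from the push force alone, and the screw's hold from the key's position.

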